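# Snap the retaining cap onto the cotton-reel stand

### The arm

A 7-joint arm with a two-finger parallel gripper is mounted at the origin on a cart in front of the work surface, level with it; the furniture and walls round the work are solid. World frame = base frame: x ahead of the robot, y to its left, z up, the work surface at z = 0. Lengths are in m, angles in rad, forces in N, time in s.
With the tool pointing down it reaches from about 0.4 to 0.875 m from the base axis. Payload 19.3 kg.
Tool frame: the origin (TCP) lies at the centre of the arm's flange, where the gripper is bolted on; the fingertips stand finger_overhang ahead of it and the grasp point (between the pads) lies 155 mm ahead of it (finger_overhang is the distance from the TCP to the fingertips, in m); z points along the fingers, y is the direction in which the jaws open and shut (so a half turn about z gives the same grasp; the last joint's range is limited). The gripper opens to 85 mm and grips with 20 to 120 N. Pads are 22 mm wide; open, the fingers measure 114 mm over their backs; the gripper's body (76 mm by 85 mm) begins 54 mm behind the grasp point. The pads swing forward as they close: fully open they stand 13 mm farther back than shut.
Start: joints at [-1.29, 0.521, -0.036, 1.599, 0.021, 1.021, -0.113], TCP at [0.215, 0.587, 0.405] pointing down, gripper open.
Joint ranges: [-2.91, 2.91], [-0.3, 2.13], [-1.5, 1.42], [0.17, 2.43], [-1.26, 4.41], [0.16, 1.93], [-2.52, 2.52]. Speed limits (rad/s): [1.89, 1.89, 2.39, 2.39, 3.01, 3.01, 3.01].

### API

Orientations are given as [roll, pitch, yaw] about the fixed x, y, z axes, in that order (R = Rz(yaw) Ry(pitch) Rx(roll)).
In Python, from workcell import sense, capture, sign_off, finger_overhang gives the robot as it stands.
- The arm moves only by the shell command python3 -m crank 'ROWS' [FORCE]. ROWS is JSON, a list of rows, each an object with "slide": the shift along the tool's x, y, z in cm, a list of three; "angular": the turn, a rotation vector about the tool's x, y, z in degrees, a list of three; "grip": the finger opening in cm, from 0 to 8.54. In form: [{"slide": [x, y, z], "angular": [wx, wy, wz], "grip": grip}, ...]. A call has 1 to 12 rows; each row shifts and turns the pose as measured when the row begins, along the tool's axes as they then stand; what a row does not reach is not made up. A row lasts 1/8 s, in which the tool goes at most 62.5 mm and 10.7 degrees, less where a joint would pass 70% of its speed; a pose out of reach is approached as far as the arm can. A call with a gripper value outside its range is refused whole. The fingers move at their own pace and stop on an object; FORCE is the grip in N (left out, the last holds). Time passes only in rows, so rows that do not move let the fingers close. It gives the time, the measured TCP pose, the force and the opening at its end, in the units of the state.
- sense(): the state, without advancing time (a new reading comes with each control period).
- capture(name): name is "scene" or "top"; returns a dict with "image" (420x560x3 uint8, red, green, blue), "K" (3x3 intrinsics, pixels), "R" (3x3) and "t" (3): a world point X has camera coordinates R X + t. Camera axes: x right, y down, z forward; pixel columns grow to the right and rows downward; lengths in m; the calibration is good to about 2 mm. A picture is of the moment at which its call begins. There is no depth.
- sign_off(): hands the job in, once; it reports no verdict.
The state is a dict: "time_s": time; "q": joint angles; "joint_velocities": joint speeds; "effort": joint torques, N m; "tool_pos": TCP position; "eef_rot": TCP orientation; "contact_force": force on the tool from outside, world axes, zero at the start; "moment": the same for the moment, N m; "finger_gap": finger opening in m.
Only numpy, scipy, OpenCV 4.12 (cv2) and the standard library are available. Lean on these libraries where they do the work, as an engineer would, in place of code of your own. Each camera call takes 0.05 s, during which the arm holds its last target.

### The job

Slide the cotton-reel stand across the worktop, without lifting it, until its round foot lies wholly on the cork mat. Then press the white snap cap, open side down, onto the stand's post until it clicks, and keep pressing after the click so that the felt washer under the cap stays squashed: finish there, with the gripper still pushing the cap firmly down and the stand still on the mat. Leave the mug, the brush and the tape measure where they are.

Things in the scene. Friction and masses are not known exactly. Their poses are not given: they have to be found in the camera images.
- stand: Cotton-reel stand, one loose piece of about 0.6 kg: a round wooden foot 100 mm across, 14 mm thick; on its centre a cream cotton reel 30 mm in diameter from 14 to 54 mm height; on the reel a grey felt washer 27 mm across, 4 mm thick; above it a bare post. Origin: centre of the foot's underside; z up. Grip the reel to drag the stand, or push the foot.
- post_tip (a point): Rounded tip of the stand's steel post, 76 mm above the stand's origin, on its axis. The post is 13 mm in diameter; four sprung round catches stick out 2.5 mm from it all round, centred 12.4 mm below the tip. The cap's lip meets them 9 mm below the tip; about 8 N (6 to 12) takes it over with a click and the force drops sharply.
- mat: Thin round cork mat, 130 mm across, 1.2 mm thick, fixed flat on the worktop; it has no edge to catch on (the stand slides over it at worktop height). Origin: its centre, at worktop height; z up.
- cap: White plastic snap cap, round and hollow, 34 mm in outer diameter, 30 mm tall, about 30 g, closed on top, standing on its open mouth on the worktop. Inside the mouth runs a lip 3 mm high with a 15 mm hole. Origin: centre of the mouth's rim (lower end); z along its axis to the closed top, up.
- cap_top (a point): Centre of the cap's closed flat top, 30 mm above its mouth. Pressed past the click, the cap comes down on the felt with its mouth 58 mm above the stand's underside; left alone it stays at about 57 mm, the felt squashed 1.2 mm; pushed further it squashes the felt and stops hard at about 55 mm.
- felt (a joint): How far the felt washer on the stand is squashed, in m: 0 free, 0.003 hard stop. It gives like a spring of 3 N per mm. The clicked cap by itself squashes it 0.0012; kept squashed means over 0.0016, a push of about 5 N on the cap; 8 to 10 N is ample.
- mug: Dotted mug 92 mm wide, 93 mm tall, a bystander. Origin: centre of its underside.
- brush: Wooden scrubbing brush 154 mm long, a bystander. Origin: centre of its underside.
- tape_measure: Round steel pocket tape 54 x 63 mm, 24 mm tall, a bystander. Origin: centre of its underside.

How it is judged:
By the outcome, as a careful person would: the job done as asked, in the order asked, and still so for the second after the job is handed in, while the arm keeps its last pose, push and grip.
It also fails if it takes over 69 s, if anything falls off the work surface, if the arm or the gripper's body presses on something with over 40 N, if the wrist force passes 120 N, or if a joint passes its speed limit or range.

## Working session

There is one attempt and no reset: what is moved stays moved. The work goes in short steps, Python scripts to look and compute and a shell command to move; the robot and the scene stay as the last step left them, time stands still between calls to the robot, and variables do not carry over. Pictures are saved under pics/ and viewed, and the job is handed in when it is done.

```bash
mkdir -p pics; ls
python3 - <<'E'
from workcell import sense, capture, finger_overhang
import cv2
print(finger_overhang); s=sense(); print({k:s[k] for k in s})
for n in ("scene","top"):
    c=capture(n); cv2.imwrite(f"pics/{n}0.png",c["image"][:,:,::-1]); print(n,c["K"],c["R"],c["t"])
E
```

```text
pics
0.1734
{'time_s': 0.0, 'q': array([-1.29019005,  0.52200287, -0.03632932,  1.59999607,  0.02121517,
        1.02112833, -0.11279152]), 'joint_velocities': array([ 6.59027630e-04, -6.92261036e-04,  1.60661951e-04, -3.70636924e-05,
       -1.72418866e-03, -1.10191649e-03, -1.95665888e-03]), 'effort': array([ 4.02923270e-04, -9.27095532e+01,  1.97983302e+00, -3.69929123e+01,
        1.78451330e-02,  8.22782546e-03, -2.32129921e-06]), 'tool_pos': array([0.214758  , 0.58679185, 0.40413683]), 'eef_rot': array([-3.14044746e+00,  9.50794479e-05,  2.79079433e+00]), 'contact_force': array([-0.24519002, -0.06559213,  0.44843721]), 'moment': array([-0.00683751, -0.02397098, -0.02557814]), 'finger_gap': 0.08551297080992187}
scene [[386.72323567   0.         279.56083605]
 [  0.         386.72323567 199.68197829]
 [  0.           0.           1.        ]] [[ 0.59569067 -0.80291234  0.02200895]
 [-0.38387453 -0.30865663 -0.87027089]
 [ 0.70554445  0.50996358 -0.49208147]] [-0.29504137  0.36121168  0.39745325]
top [[428.84079598   0.         268.9529879 ]
 [  0.         428.84079598 203.36056246]
 [  0.           0.           1.        ]] [[ 0.32318876 -0.94630171 -0.00788009]
 [-0.89313902 -0.30225856 -0.33308025]
 [ 0.31281259  0.11468581 -0.94286555]] [-0.09239054  0.61901697  0.86916324]
```

View pics/scene0.png

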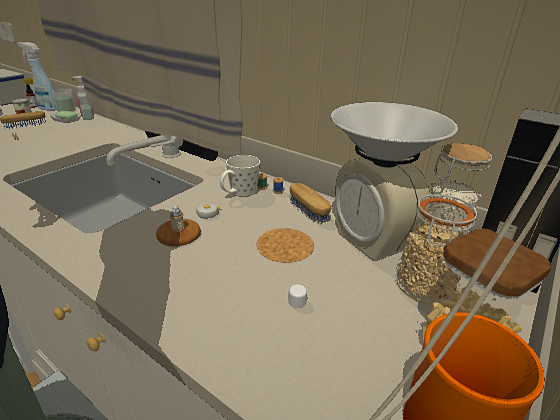

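View pics/top0.png

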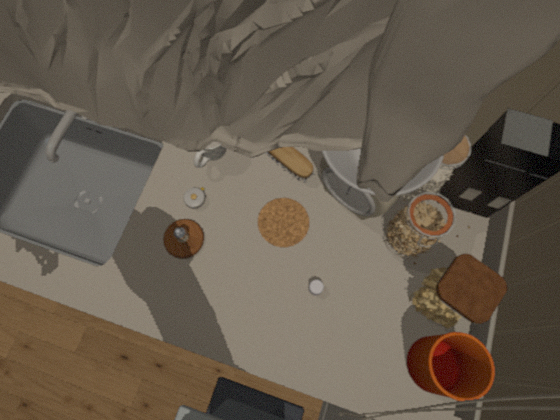

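The scene view shows the stand at about (178,232), the mat at (285,245), the cap at (298,296) and the tape at (207,211). In the top view the stand is at (184,238), the mat at (284,222) and the cap at (316,287). Next I measure them with colour masks and rays.

```bash
cat > h.py <<'E'
import numpy as np, cv2
from workcell import sense, capture
def ray(c,u,v):
    d=c["R"].T@np.linalg.inv(c["K"])@np.array([u,v,1.]); return -c["R"].T@c["t"], d
def plane(c,u,v,z):
    o,d=ray(c,u,v); return o+d*(z-o[2])/d[2]
def proj(c,X):
    p=c["K"]@(c["R"]@np.asarray(X,float)+c["t"]); return p[:2]/p[2]
def tri(c1,p1,c2,p2):
    o1,d1=ray(c1,*p1);o2,d2=ray(c2,*p2);d1/=np.linalg.norm(d1);d2/=np.linalg.norm(d2)
    s=np.linalg.lstsq(np.c_[d1,-d2],o2-o1,rcond=None)[0]
    a=o1+s[0]*d1;b=o2+s[1]*d2; return (a+b)/2,np.linalg.norm(a-b)
def circ(pts):
    A=np.c_[2*pts[:,:2],np.ones(len(pts))];b=(pts[:,:2]**2).sum(1)
    x=np.linalg.lstsq(A,b,rcond=None)[0];return x[:2],np.sqrt(x[2]+x[0]**2+x[1]**2)
def mask_contour(c,box,lo,hi):
    h=cv2.cvtColor(c["image"],cv2.COLOR_RGB2HSV);m=cv2.inRange(h,np.array(lo),np.array(hi))
    x0,y0,x1,y1=box;k=np.zeros_like(m);k[y0:y1,x0:x1]=m[y0:y1,x0:x1]
    k=cv2.morphologyEx(k,cv2.MORPH_CLOSE,np.ones((5,5)))
    cs,_=cv2.findContours(k,cv2.RETR_EXTERNAL,cv2.CHAIN_APPROX_NONE)
    return max(cs,key=cv2.contourArea)[:,0,:].astype(float)
E
python3 - <<'E'
from h import *
cs={n:capture(n) for n in("scene","top")}
for n,c in cs.items():
    print(n,"cam",-c["R"].T@c["t"])
    h=cv2.cvtColor(c["image"],cv2.COLOR_RGB2HSV)
    P={"scene":dict(mat=(285,245),foot=(165,235),cap=(298,296),table=(240,260)),"top":dict(mat=(284,222),foot=(176,246),cap=(316,287),table=(250,260))}[n]
    for k,(u,v) in P.items(): print(k,h[v,u],h[v-2:v+3,u-2:u+3].reshape(-1,3).mean(0))
    print("tcp px",proj(c,sense()["tool_pos"]))
s=cs["scene"]["image"][190:320,140:330];t=cs["top"]["image"][130:320,150:350]
cv2.imwrite("pics/z1.png",cv2.resize(s,None,fx=4,fy=4,interpolation=2)[:,:,::-1])
cv2.imwrite("pics/z2.png",cv2.resize(t,None,fx=3,fy=3,interpolation=2)[:,:,::-1])
E
```

```text
scene cam [ 0.03399242 -0.32808865  0.51642494]
mat [ 16 153 173] [ 16.24 156.2  170.52]
foot [ 13 172  83] [ 14.36 177.12  85.16]
cap [ 18  20 195] [ 18.96  20.4  188.6 ]
table [ 19  53 179] [ 20.52  52.56 179.2 ]
tcp px [-95.33999659  48.23511722]
top cam [ 3.10842590e-01 -6.83499358e-06  1.02495836e+00]
mat [ 15 129 132] [ 15.4  130.88 132.52]
foot [ 13 141  74] [ 13.2  160.76  70.96]
cap [ 13  19 165] [ 13.44  17.8  164.88]
table [ 17  48 143] [ 19.32  42.84 139.76]
tcp px [-131.73667085  282.69747753]
```

View pics/z1.png

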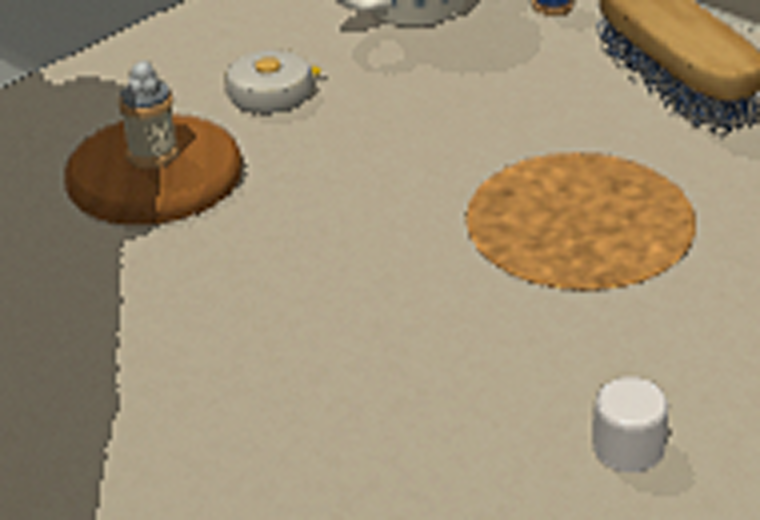

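View pics/z2.png

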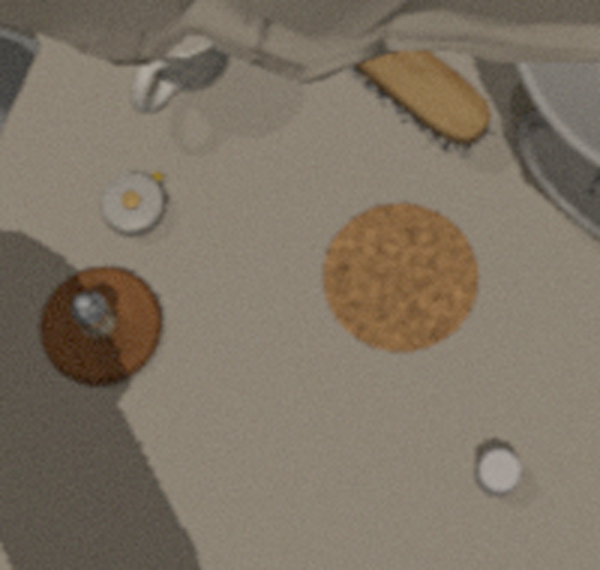

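The crops show the stand clear of the tape by about 15 mm, an open path to the mat, and the cap upright. I fit the circles.

Run:
```python
from h import *
cs={n:capture(n) for n in("scene","top")}
spec={"mat":dict(scene=((245,215,330,270),(8,100,110),(25,255,255)),top=((250,190,315,255),(8,90,80),(25,255,255)),z=0.0012),
"foot":dict(scene=((150,212,206,250),(4,110,20),(16,255,255)),top=((155,210,212,265),(3,90,20),(18,255,255)),z=0.014),
"cap":dict(scene=((285,280,312,312),(0,0,120),(179,32,255)),top=((303,272,330,302),(0,0,140),(179,32,255)),z=0.03)}
def ell(c,p):  # sample
    e=cv2.fitEllipse(p.astype(np.float32)); return e
for k,s in spec.items():
    for n in cs:
        p=mask_contour(cs[n],*s[n])+0.0
        w=np.array([plane(cs[n],u,v,s["z"]) for u,v in p]);c,r=circ(w)
        print(k,n,"circ",c.round(4),"r",r.round(4),"bbox",p.min(0),p.max(0),"n",len(p))
# cap top / tips by brightness
for n,b in(("scene",(285,280,312,312)),("top",(303,272,330,302))):
    g=cs[n]["image"][b[1]:b[3],b[0]:b[2]].mean(2).astype(int)
    print(n);print("\n".join(" ".join("%3d"%x for x in r) for r in g[::1]))
```

```text
mat scene circ [0.6179 0.0762] r 0.0635 bbox [257. 228.] [313. 262.] n 132
mat top circ [0.6163 0.0758] r 0.0629 bbox [258. 198.] [308. 246.] n 140
foot scene circ [0.494  0.2894] r 0.0544 bbox [156. 214.] [200. 245.] n 113
foot top circ [0.4949 0.2918] r 0.048 bbox [164. 219.] [203. 258.] n 112
cap scene circ [ 0.4733 -0.0541] r 0.0233 bbox [288. 284.] [306. 307.] n 62
cap top circ [ 0.4843 -0.0477] r 0.0146 bbox [310. 280.] [323. 293.] n 37
scene
163 162 164 165 165 163 162 163 163 165 161 162 160 162 164 163 162 163 161 162 164 165 165 165 162 161 162
162 164 165 165 162 162 164 161 161 162 162 163 160 162 164 164 164 163 163 164 163 160 161 166 164 161 163
164 163 164 163 163 163 163 162 161 164 161 160 161 164 165 161 163 164 164 164 162 162 163 163 164 162 161
164 164 162 162 162 163 162 162 160 158 156 158 158 159 161 160 161 162 164 163 165 165 164 163 163 164 161
165 164 165 163 161 162 162 159 156 157 175 186 188 186 183 158 159 160 161 164 166 165 166 164 162 162 163
164 165 163 164 162 162 157 165 206 206 207 209 209 210 209 206 210 187 144 159 163 165 164 165 163 163 163
[... 5352 characters left out ...]
 107 114 118 121 124 117 120 119 121 122 119 124 129
127 125 129 128 129 129 129 131 128 128 128 130 129 121 124 122 117 119 123 118 121 120 121 120 121 125 128
129 128 129 126 127 129 130 127 127 131 124 126 127 126 126 120 120 123 121 121 119 120 121 122 124 130 127
126 131 130 128 130 130 130 130 128 128 127 131 132 128 127 124 126 124 119 121 118 121 124 128 125 127 126
129 126 126 125 131 128 128 129 130 132 129 129 129 128 129 130 129 128 124 123 123 126 132 129 132 129 127
129 128 127 125 130 130 127 125 129 129 129 130 129 129 129 128 125 131 131 127 127 129 126 132 131 130 129
129 129 129 127 128 128 132 127 133 127 130 131 128 130 129 127 126 124 131 127 128 132 126 129 127 125 127
```

Run:
```python
from h import *
cs={n:capture(n) for n in("scene","top")}
S,T=cs["scene"],cs["top"]
print("cap tri",tri(S,(297.7,292.2),T,(316.6,287.2)), plane(S,297.7,292.2,.03),plane(T,316.6,287.2,.03))
for n,b in(("scene",(162,196,192,236)),("top",(168,218,200,245))):
    z=cs[n]["image"][b[1]:b[3],b[0]:b[2]]
    cv2.imwrite(f"pics/s_{n}.png",cv2.resize(z,None,fx=16,fy=14,interpolation=0)[:,:,::-1])
for x in [(.4945,.2905)]:
    for n in cs:
        for z in(0,.014,.054,.058,.0636,.076): print(n,z,proj(cs[n],[*x,z]).round(1))
# tape centre, brush, mug
print("tape",plane(S,207,208,.024),plane(T,194.5,197.5,.024))
```

```text
cap tri (array([ 0.48313972, -0.04908197,  0.02689434]), np.float64(0.00015235243586029636)) [ 0.48034829 -0.05090331  0.03      ] [ 0.48255367 -0.04887093  0.03      ]
scene 0 [178.5 235. ]
scene 0.014 [177.9 230. ]
scene 0.054 [176.  215.2]
scene 0.058 [175.8 213.6]
scene 0.0636 [175.5 211.5]
scene 0.076 [174.9 206.7]
top 0 [184.8 239.7]
top 0.014 [183.7 238.2]
top 0.054 [180.4 233.9]
top 0.058 [180.  233.4]
top 0.0636 [179.5 232.8]
top 0.076 [178.4 231.3]
tape [0.593921   0.29730478 0.024     ] [0.5981226  0.30244353 0.024     ]
```

View pics/s_scene.png

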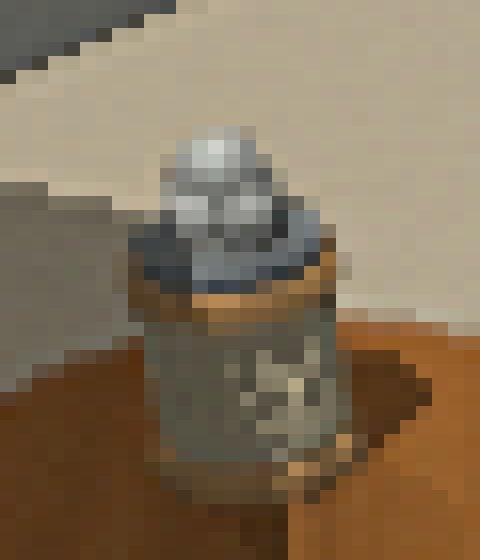

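View pics/s_top.png

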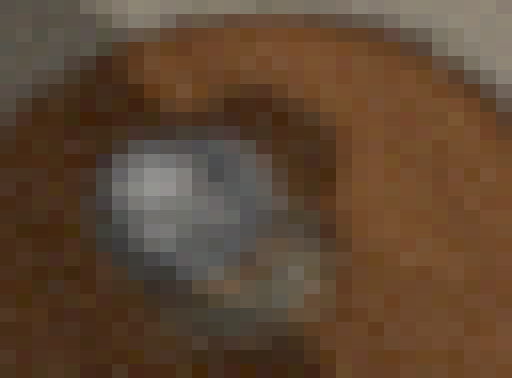

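Run:
```python
from h import *
cs={n:capture(n) for n in("scene","top")}
S,T=cs["scene"],cs["top"]
print("tip",tri(S,(175.2,206.3),T,(177.6,230.8)))
print("bowl L rim?",tri(S,(332,108),T,(322,155)),"scale front base",plane(S,350,250,0),plane(T,350,212,0))
print("brush near end",plane(S,318,215,.02),plane(T,300,175,.03))
print("mug handle/low",plane(S,240,193,0),plane(T,196,163,0.03))
```

```text
tip (array([0.49577071, 0.29227886, 0.07573292]), np.float64(0.001756579287548816))
bowl L rim? (array([0.67181926, 0.02150343, 0.30910975]), np.float64(0.008692710295869441)) scale front base [ 0.69022873 -0.05020512  0.        ] [ 0.69439341 -0.07571054  0.        ]
brush near end [0.7436028  0.06757304 0.02      ] [0.7376716  0.07143989 0.03      ]
mug handle/low [0.73568057 0.31562445 0.        ] [0.68458012 0.33243567 0.03      ]
```

Run:
```python
from h import *
S,T=capture("scene"),capture("top")
a=cv2.resize(S["image"][90:260,300:470],None,fx=3.4,fy=3.4,interpolation=2);b=cv2.resize(T["image"][100:220,300:470],None,fx=4,fy=4,interpolation=2)
cv2.imwrite("pics/b1.png",a[:,:,::-1]);cv2.imwrite("pics/b2.png",b[:,:,::-1])
```

```text
(no output)
```

View pics/b1.png

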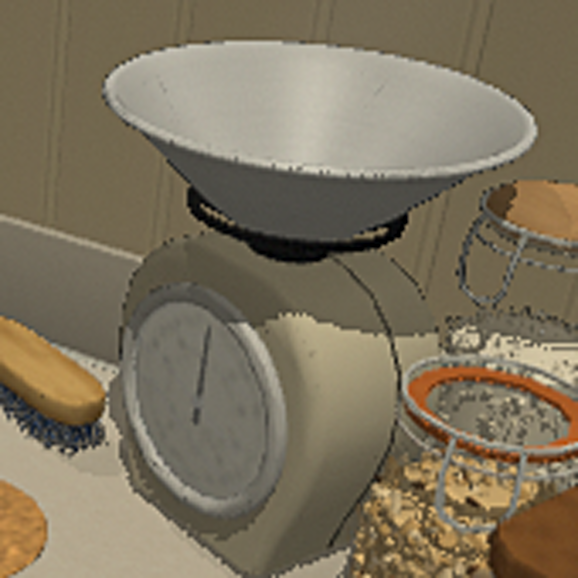

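View pics/b2.png

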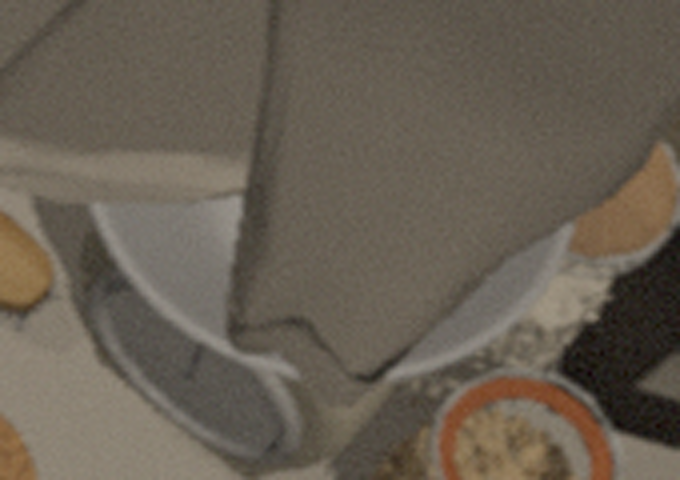

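Run:
```python
from h import *
S,T=capture("scene"),capture("top")
s=[(331,117),(345,127),(362,138),(394,142.5),(435,140),(457,127),(383,102),(425,108)]
t=[(324,152),(333,171),(344,181),(357,188),(374,194),(400,194),(425,181),(435,168),(442,156)]
for z in(.24,.27,.3,.33):
    for c,p in((S,s),(T,t)):
        w=np.array([plane(c,*q,z) for q in p]);o,r=circ(w);print(z,o.round(3),r.round(3))
print("scale front",[plane(S,300+u/3.4,90+v/3.4,0).round(3) for u,v in((130,470),(245,575))])
```

```text
0.24 [ 0.902 -0.02 ] 0.147
0.24 [ 0.778 -0.077] 0.123
0.27 [ 0.808 -0.054] 0.131
0.27 [ 0.76  -0.074] 0.118
0.3 [ 0.714 -0.087] 0.115
0.3 [ 0.742 -0.071] 0.114
0.33 [ 0.62 -0.12] 0.099
0.33 [ 0.724 -0.068] 0.109
scale front [array([0.751, 0.013, 0.   ]), array([ 0.691, -0.103,  0.   ])]
```

Estimates agree: stand (0.495, 0.2915) with its tip at 75.7 mm, mat (0.617, 0.076), cap (0.483, -0.049). The scale bowl's rim is about 82 mm from the mat centre at z≈0.29, so I aim a few mm off-centre, away from it.

```bash
cat >> h.py <<'E'
from scipy.spatial.transform import Rotation as Ro
def go(x,y,z,yaw=None):
    s=sense();R=Ro.from_euler("xyz",s["eef_rot"])
    d=R.inv().apply(np.array([x,y,z])-s["tool_pos"])*100
    print("slide cm",d.round(2))
    yw=s["eef_rot"][2] if yaw is None else yaw
    print("ang deg",np.degrees((R.inv()*Ro.from_euler("xyz",[np.pi,0,yw])).as_rotvec()).round(2),"yaw",s["eef_rot"][2])
def st():
    s=sense();print("t",round(s["time_s"],2),"pos",s["tool_pos"].round(4),"rot",s["eef_rot"].round(3),"F",s["contact_force"].round(1),"gap",round(s["finger_gap"],4),"q",s["q"].round(2))
E
python3 -c "
from h import *
go(.495,.2915,.30)"
```

```text
slide cm [-36.47 -18.11  10.47]
ang deg [0. 0. 0.] yaw 2.7907754867707184
```

```bash
python3 -m crank '[{"slide":[-4,-2,0],"angular":[0,0,0],"grip":7},{"slide":[-4,-2,0],"angular":[0,0,0],"grip":7},{"slide":[-4,-2,1],"angular":[0,0,0],"grip":7},{"slide":[-4,-2,1],"angular":[0,0,0],"grip":7},{"slide":[-4,-2,1],"angular":[0,0,0],"grip":7},{"slide":[-4,-2,1],"angular":[0,0,0],"grip":7},{"slide":[-4,-2,1],"angular":[0,0,0],"grip":7},{"slide":[-4,-2,1],"angular":[0,0,0],"grip":7}]' 40; python3 -c "
from h import *
st();go(.495,.2915,.30)"
```

```text
time_s: 1.7
tool_pos: [0.4655, 0.322, 0.3436]
eef_rot: [3.138, -0.0, 2.797]
contact_force: [1.0, 0.8, 0.2]
finger_gap: 0.07
t 1.7 pos [0.4655 0.322  0.3436] rot [ 3.138 -0.     2.797] F [1.  0.8 0.2] gap 0.07 q [-0.72  0.5   0.01  1.82 -0.01  0.82  0.52]
slide cm [-3.81 -1.9   4.35]
ang deg [ 0.22 -0.01 -0.  ] yaw 2.797257071365664
```

```bash
python3 -m crank '[{"slide":[-3.8,-1.9,2],"angular":[0.2,0,0],"grip":7},{"slide":[0,0,3],"angular":[0,0,0],"grip":7},{"slide":[0,0,0],"angular":[0,0,0],"grip":7}]' ; python3 -c "
from h import *
st();go(.495,.2915,.26)
for n in ('scene','top'):
    c=capture(n);cv2.imwrite(f'pics/{n}1.png',c['image'][:,:,::-1])"
```

```text
time_s: 2.08
tool_pos: [0.4982, 0.287, 0.2922]
eef_rot: [-3.141, 0.001, 2.792]
contact_force: [-0.5, 0.8, 0.0]
finger_gap: 0.0698
t 2.08 pos [0.4982 0.287  0.2922] rot [-3.141e+00  1.000e-03  2.792e+00] F [-0.5  0.8  0. ] gap 0.0698 q [-0.64  0.59  0.01  1.83 -0.01  0.72  0.6 ]
slide cm [0.45 0.31 3.22]
ang deg [-0.01  0.06 -0.  ] yaw 2.791951192472997
```

View pics/scene1.png

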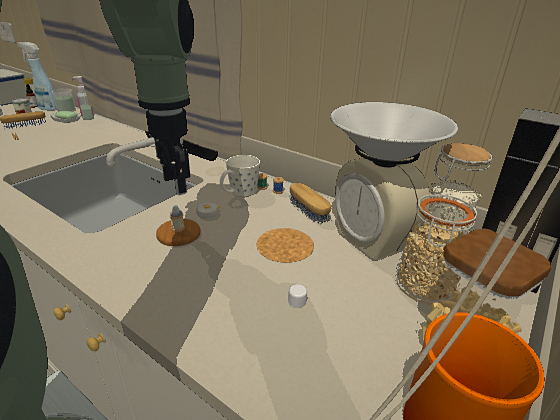

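View pics/top1.png

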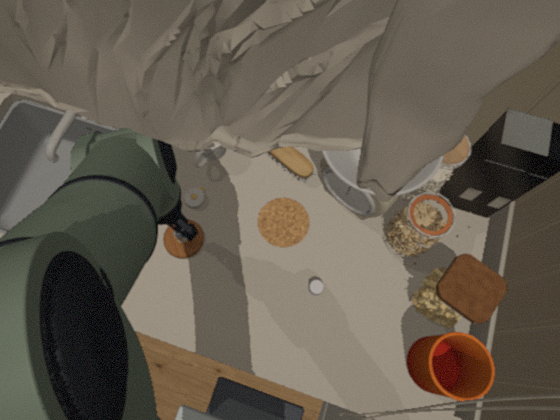

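Run:
```python
from h import *
c=capture("scene");p=sense()["tool_pos"]
for dz in(-.173,-.1,0,.05,.1,.15,.2): print(dz,proj(c,p+[0,0,dz]).round(1))
for dz in (.1,.15,.2):
  for r in((.08,0),(0,-.08),(.06,-.06),(.1,0)): print(dz,r,proj(c,p+[r[0],r[1],dz]).round(1))
z=c["image"][0:200,90:260];cv2.imwrite("pics/w1.png",cv2.resize(z,None,fx=3,fy=3)[:,:,::-1])
```

```text
-0.173 [174.8 188.1]
-0.1 [170.8 156.9]
0 [164.9 109.3]
0.05 [161.6  83. ]
0.1 [158.  55.]
0.15 [154.2  24.9]
0.2 [150.2  -7.5]
0.1 (0.08, 0) [191.4  50.1]
0.1 (0, -0.08) [188.1  60.5]
0.1 (0.06, -0.06) [205.5  54.9]
0.1 (0.1, 0) [199.  49.]
0.15 (0.08, 0) [189.   22.1]
0.15 (0, -0.08) [185.2  28.7]
0.15 (0.06, -0.06) [203.5  25.3]
0.15 (0.1, 0) [196.9  21.5]
0.2 (0.08, 0) [186.5  -7.8]
0.2 (0, -0.08) [182.1  -5.7]
0.2 (0.06, -0.06) [201.3  -6.5]
0.2 (0.1, 0) [194.6  -7.8]
```

View pics/w1.png

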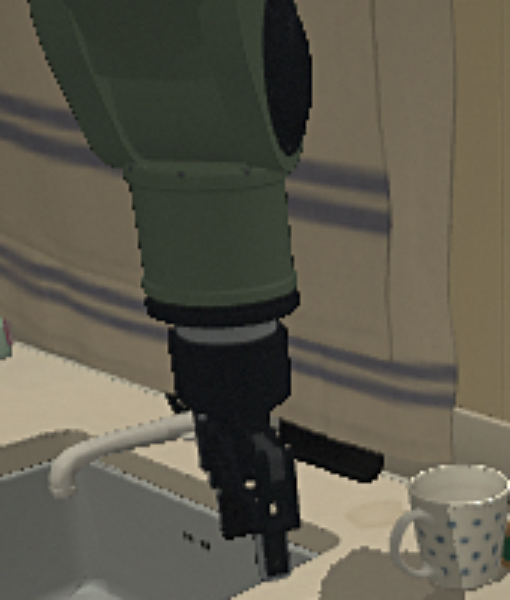

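The wrist's wide part starts about 0.10 m above the flange. With TCP z≈0.197 it therefore clears the bowl rim at 0.29, and it also stays more than 30 mm away sideways. Descending onto the reel.

```bash
python3 -m crank '[{"slide":[0.45,0.3,2],"angular":[0,0,0],"grip":7},{"slide":[0,0,2],"angular":[0,0,0],"grip":7},{"slide":[0,0,1],"angular":[0,0,0],"grip":7},{"slide":[0,0,0],"angular":[0,0,0],"grip":7}]' ; python3 -c "
from h import *
st();go(.495,.2915,.197)"
```

```text
time_s: 2.72
tool_pos: [0.4957, 0.2953, 0.2487]
eef_rot: [3.132, 0.007, 2.796]
contact_force: [0.6, 0.0, -0.0]
finger_gap: 0.07
t 2.73 pos [0.4957 0.2953 0.2487] rot [3.132 0.007 2.796] F [ 0.6  0.  -0. ] gap 0.07 q [-0.65  0.65  0.01  1.85 -0.01  0.62  0.59]
slide cm [-0.03 -0.43  5.16]
ang deg [0.55 0.42 0.  ] yaw 2.796069881799484
```

```bash
python3 -m crank '[{"slide":[0,-0.4,1.5],"angular":[0.5,0.4,0],"grip":7},{"slide":[0,0,1.5],"angular":[0,0,0],"grip":7},{"slide":[0,0,1.2],"angular":[0,0,0],"grip":7},{"slide":[0,0,0.5],"angular":[0,0,0],"grip":7},{"slide":[0,0,0],"angular":[0,0,0],"grip":7}]' ; python3 -c "
from h import *
st();go(.495,.2915,.197)
for n in ('scene','top'):
    c=capture(n);z=c['image'][150:270,110:260];cv2.imwrite(f'pics/{n}2.png',cv2.resize(z,None,fx=4,fy=4)[:,:,::-1])"
```

```text
time_s: 3.35
tool_pos: [0.4947, 0.2916, 0.1993]
eef_rot: [3.141, 0.0, 2.796]
contact_force: [-0.6, 0.5, 0.2]
finger_gap: 0.0701
t 3.35 pos [0.4947 0.2916 0.1993] rot [3.141 0.    2.796] F [-0.6  0.5  0.2] gap 0.0701 q [-0.64  0.73  0.    1.87 -0.01  0.54  0.6 ]
slide cm [-0.03  0.    0.23]
ang deg [0.06 0.02 0.  ] yaw 2.795962495685818
```

View pics/scene2.png

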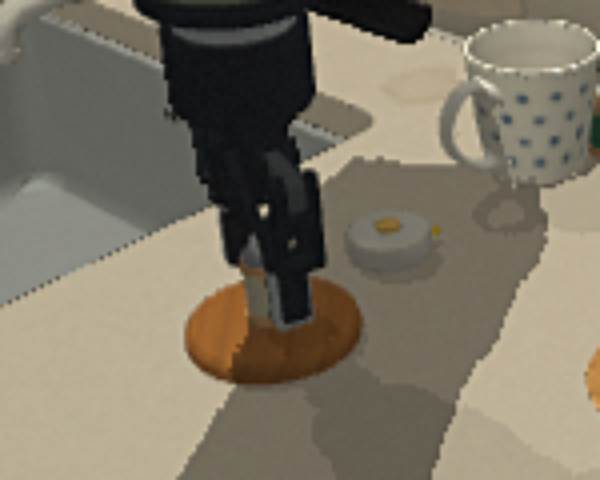

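View pics/top2.png

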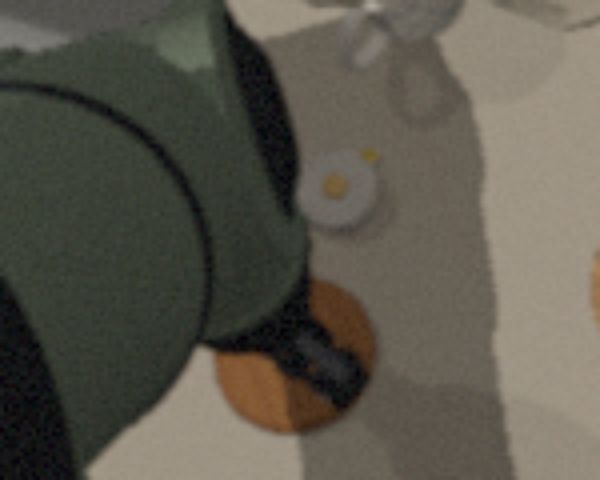

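The fingers straddle the reel. The black bar at (217,155) was already in the first picture, so it is furniture. I lower by 2 mm and close.

```bash
python3 -m crank '[{"slide":[0,0,0.2],"angular":[0,0,0],"grip":5},{"slide":[0,0,0],"angular":[0,0,0],"grip":4},{"slide":[0,0,0],"angular":[0,0,0],"grip":3.3},{"slide":[0,0,0],"angular":[0,0,0],"grip":2.5},{"slide":[0,0,0],"angular":[0,0,0],"grip":2.5},{"slide":[0,0,0],"angular":[0,0,0],"grip":2.5},{"slide":[0,0,0],"angular":[0,0,0],"grip":2.5}]' 30; python3 -c "
from h import *
st();go(.613,.081,.197)"
```

```text
time_s: 4.32
tool_pos: [0.4952, 0.2924, 0.1991]
eef_rot: [3.137, 0.002, 2.796]
contact_force: [0.1, 1.9, 1.4]
finger_gap: 0.0263
t 4.33 pos [0.4952 0.2924 0.1991] rot [3.137e+00 2.000e-03 2.796e+00] F [0.1 1.9 1.4] gap 0.0263 q [-0.64  0.73  0.    1.87 -0.01  0.54  0.59]
slide cm [-18.24 -15.9    0.18]
ang deg [0.24 0.13 0.  ] yaw 2.796142598133737
```

```bash
python3 -m crank '[{"slide":[0,0,0],"angular":[0,0,0],"grip":2},{"slide":[0,0,0],"angular":[0,0,0],"grip":2}]' ; python3 -c "
from h import *
st()
for n in ('scene','top'):
    c=capture(n);z=c['image'][170:260,140:240];cv2.imwrite(f'pics/{n}3.png',cv2.resize(z,None,fx=6,fy=6)[:,:,::-1])"
```

```text
time_s: 4.58
tool_pos: [0.4952, 0.2924, 0.1991]
eef_rot: [3.137, 0.002, 2.796]
contact_force: [1.0, 0.8, 0.7]
finger_gap: 0.0269
t 4.58 pos [0.4952 0.2924 0.1991] rot [3.137e+00 2.000e-03 2.796e+00] F [1.  0.8 0.7] gap 0.0269 q [-0.64  0.73  0.    1.87 -0.01  0.54  0.59]
```

View pics/scene3.png

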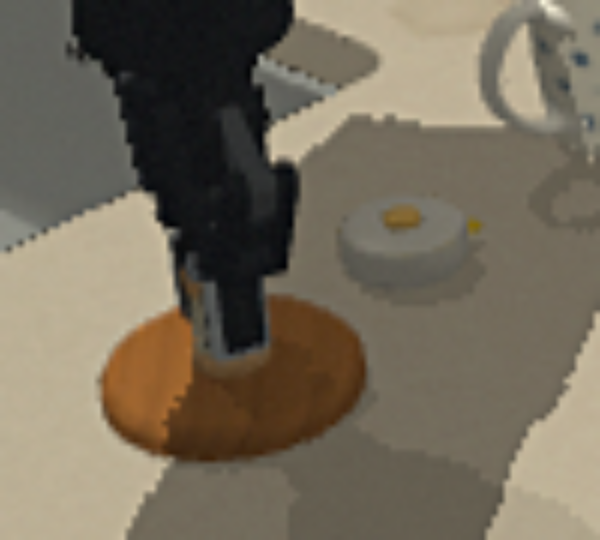

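The pads hold the reel, with the foot flat and the tape untouched. Dragging: first straight along -y, away from the tape.

```bash
python3 -m crank '[{"slide":[-0.2,-0.6,0],"angular":[0,0,0],"grip":2},{"slide":[-0.4,-1,0.02],"angular":[0,0,0],"grip":2},{"slide":[-0.5,-1.3,0.02],"angular":[0,0,0],"grip":2}]' 50; python3 -c "
from h import *
st();go(.613,.081,.198)"
```

```text
time_s: 5.05
tool_pos: [0.4956, 0.2621, 0.1991]
eef_rot: [3.134, 0.003, 2.799]
contact_force: [-0.7, 5.6, 3.6]
finger_gap: 0.026
t 5.05 pos [0.4956 0.2621 0.1991] rot [3.134e+00 3.000e-03 2.799e+00] F [-0.7  5.6  3.6] gap 0.026 q [-0.59  0.72 -0.    1.91 -0.    0.51  0.64]
slide cm [-17.14 -13.11   0.06]
ang deg [0.43 0.16 0.  ] yaw 2.7988364478798595
```

```bash
python3 -m crank '[{"slide":[-0.5,-1.3,0.02],"angular":[0.1,0,0],"grip":2},{"slide":[-0.5,-1.3,0.02],"angular":[0.1,0,0],"grip":2},{"slide":[-1.2,-1,0.02],"angular":[0.1,0,0],"grip":2},{"slide":[-1.5,-0.9,0.02],"angular":[0,0,0],"grip":2},{"slide":[-1.5,-0.9,0.02],"angular":[0,0,0],"grip":2},{"slide":[-1.5,-0.9,0.02],"angular":[0,0,0],"grip":2}]'; python3 -c "
from h import *
st();go(.613,.081,.198)"
```

```text
time_s: 5.8
tool_pos: [0.5369, 0.1784, 0.1991]
eef_rot: [3.137, 0.0, 2.802]
contact_force: [-4.3, 5.7, 7.2]
finger_gap: 0.026
t 5.8 pos [0.5369 0.1784 0.1991] rot [3.137 0.    2.802] F [-4.3  5.7  7.2] gap 0.026 q [-0.41  0.72 -0.02  1.89  0.02  0.52  0.79]
slide cm [-10.42  -6.65   0.08]
ang deg [0.29 0.02 0.  ] yaw 2.802239749247109
```

```bash
python3 -m crank '[{"slide":[-1.6,-1,0],"angular":[0.1,0,0],"grip":2},{"slide":[-1.6,-1,0],"angular":[0.1,0,0],"grip":2},{"slide":[-1.6,-1,0],"angular":[0,0,0],"grip":2},{"slide":[-1.6,-1,0],"angular":[0,0,0],"grip":2},{"slide":[-1.3,-0.9,0],"angular":[0,0,0],"grip":2}]'; python3 -c "
from h import *
st();go(.613,.081,.198)"
```

```text
time_s: 6.42
tool_pos: [0.5927, 0.104, 0.1991]
eef_rot: [3.14, -0.005, 2.804]
contact_force: [-3.6, 5.7, 5.6]
finger_gap: 0.026
t 6.42 pos [0.5927 0.104  0.1991] rot [ 3.14  -0.005  2.804] F [-3.6  5.7  5.6] gap 0.026 q [-0.25  0.76 -0.04  1.79  0.04  0.59  0.93]
slide cm [-2.67 -1.5   0.1 ]
ang deg [ 0.08 -0.26 -0.  ] yaw 2.803862733990746
```

```bash
python3 -m crank '[{"slide":[-1.2,-0.7,0],"angular":[0,-0.1,0],"grip":2},{"slide":[-0.9,-0.5,0],"angular":[0,-0.1,0],"grip":2},{"slide":[-0.4,-0.2,0],"angular":[0,0,0],"grip":2},{"slide":[0,0,0],"angular":[0,0,0],"grip":2}]'; python3 -c "
from h import *
st();go(.613,.081,.198)
for n in ('scene','top'):
    c=capture(n);cv2.imwrite(f'pics/{n}4.png',c['image'][:,:,::-1])"
```

```text
time_s: 6.92
tool_pos: [0.6111, 0.0802, 0.1992]
eef_rot: [3.14, -0.004, 2.803]
contact_force: [2.4, 2.3, -0.2]
finger_gap: 0.0258
t 6.92 pos [0.6111 0.0802 0.1992] rot [ 3.14  -0.004  2.803] F [ 2.4  2.3 -0.2] gap 0.0258 q [-0.2   0.78 -0.04  1.75  0.04  0.62  0.97]
slide cm [-0.15  0.14  0.12]
ang deg [ 0.08 -0.23 -0.  ] yaw 2.802836259153487
```

View pics/scene4.png

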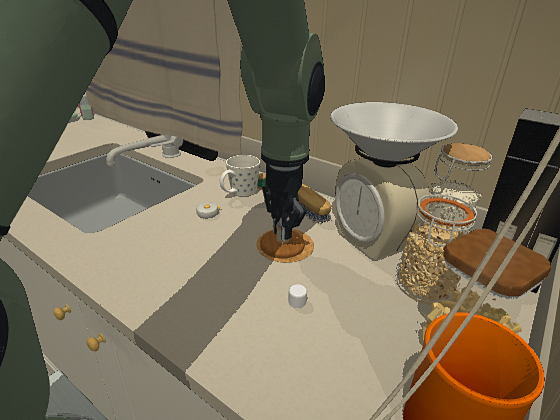

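View pics/top4.png

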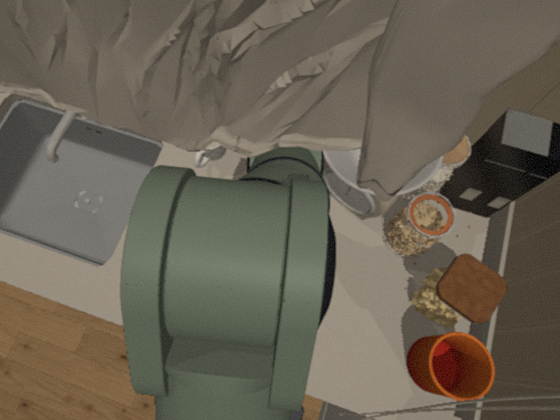

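The scene view shows the foot inside the mat around (285,245), and the arm clears the bowl. Now release and rise straight up.

```bash
python3 -m crank '[{"slide":[0,0,0],"angular":[0,0,0],"grip":4},{"slide":[0,0,0],"angular":[0,0,0],"grip":6},{"slide":[0,0,0],"angular":[0,0,0],"grip":6},{"slide":[0,0,0],"angular":[0,0,0],"grip":6},{"slide":[0,0,-1.5],"angular":[0,0,0],"grip":6},{"slide":[0,0,-3],"angular":[0,0,0],"grip":6},{"slide":[0,0,-3],"angular":[0,0,0],"grip":6},{"slide":[0,0,-2],"angular":[0,0,0],"grip":6}]'; python3 -c "
from h import *
st();go(.4831,-.049,.29)
"
```

```text
time_s: 8.02
tool_pos: [0.6105, 0.0794, 0.2981]
eef_rot: [-3.14, -0.007, 2.803]
contact_force: [-0.2, -0.1, 0.1]
finger_gap: 0.0597
t 8.03 pos [0.6105 0.0794 0.2981] rot [-3.14  -0.007  2.803] F [-0.2 -0.1  0.1] gap 0.0597 q [-0.2   0.63 -0.04  1.71  0.03  0.8   0.98]
slide cm [  7.74 -16.34   0.89]
ang deg [-0.09 -0.38  0.  ] yaw 2.802905814724287
```

```bash
python3 -m crank '[{"slide":[1,-2,0],"angular":[0,-0.4,0],"grip":6},{"slide":[1.3,-2.8,0],"angular":[0,0,0],"grip":6},{"slide":[1.3,-2.8,0],"angular":[0,0,0],"grip":6},{"slide":[1.3,-2.8,0],"angular":[0,0,0],"grip":6},{"slide":[1.3,-2.8,0],"angular":[0,0,0],"grip":6},{"slide":[0.8,-1.6,0],"angular":[0,0,0],"grip":6},{"slide":[0,0,0],"angular":[0,0,0],"grip":6}]'; python3 -c "
from h import *
st();go(.4831,-.049,.23)
for n in ('scene','top'):
    c=capture(n);cv2.imwrite(f'pics/{n}5.png',c['image'][:,:,::-1])"
```

```text
time_s: 8.9
tool_pos: [0.4927, -0.0398, 0.3065]
eef_rot: [3.139, 0.01, 2.803]
contact_force: [-0.0, -0.2, 0.4]
finger_gap: 0.0601
t 8.9 pos [ 0.4927 -0.0398  0.3065] rot [3.139 0.01  2.803] F [-0.  -0.2  0.4] gap 0.0601 q [-0.    0.46 -0.05  2.03  0.04  0.64  1.16]
slide cm [ 0.67 -1.21  7.64]
ang deg [0.17 0.58 0.  ] yaw 2.8033953610073623
```

View pics/scene5.png

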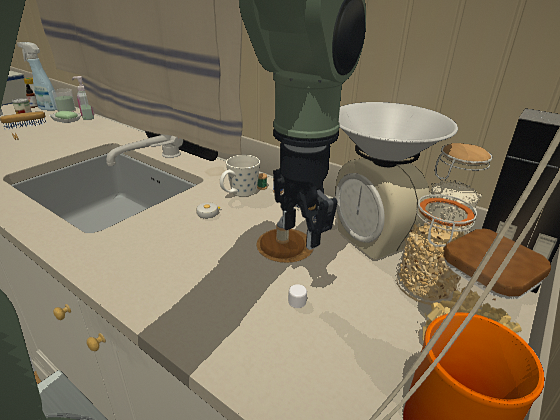

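View pics/top5.png

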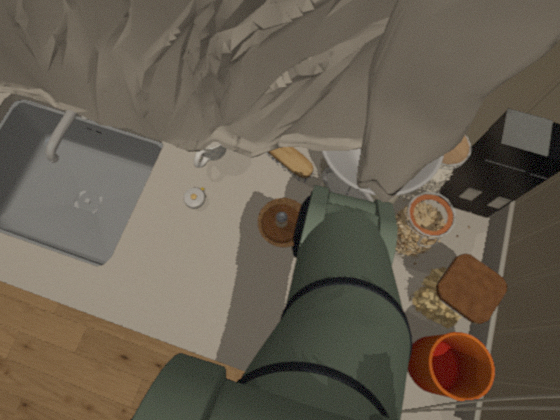

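The stand sits on the mat, visible in the top view at about (281,219), and the cap at (297,296) is undisturbed. Descending to the cap.

```bash
python3 -m crank '[{"slide":[0.65,-1.2,2.5],"angular":[0.1,0.5,0],"grip":6},{"slide":[0,0,2.5],"angular":[0,0,0],"grip":6},{"slide":[0,0,1.5],"angular":[0,0,0],"grip":6},{"slide":[0,0,0],"angular":[0,0,0],"grip":6}]'; python3 -c "
from h import *
st();go(.4831,-.049,.177)
for n in ('scene',):
    c=capture(n);cv2.imwrite(f'pics/{n}6.png',cv2.resize(c['image'][160:320,200:400],None,fx=3.5,fy=3.5)[:,:,::-1])"
```

```text
time_s: 9.5
tool_pos: [0.4865, -0.0449, 0.2398]
eef_rot: [3.138, 0.004, 2.809]
contact_force: [-0.1, -0.6, 0.6]
finger_gap: 0.0598
t 9.5 pos [ 0.4865 -0.0449  0.2398] rot [3.138 0.004 2.809] F [-0.1 -0.6  0.6] gap 0.0598 q [ 0.01  0.57 -0.05  2.08  0.05  0.49  1.16]
slide cm [ 0.21 -0.52  6.28]
ang deg [0.22 0.21 0.  ] yaw 2.8092358082802837
```

View pics/scene6.png

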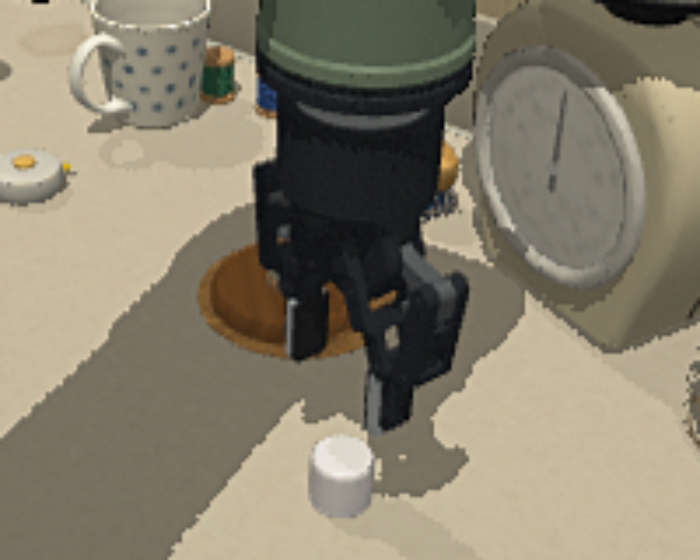

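The pads line up with the cap. I go down with the remaining correction.

```bash
python3 -m crank '[{"slide":[0.2,-0.5,2],"angular":[0.2,0.2,0],"grip":6},{"slide":[0,0,1.8],"angular":[0,0,0],"grip":6},{"slide":[0,0,1.3],"angular":[0,0,0],"grip":6},{"slide":[0,0,0.6],"angular":[0,0,0],"grip":6},{"slide":[0,0,0],"angular":[0,0,0],"grip":6}]'; python3 -c "
from h import *
st();go(.4831,-.049,.177)
for n in ('scene',):
    c=capture(n);cv2.imwrite(f'pics/{n}7.png',cv2.resize(c['image'][200:320,220:380],None,fx=4.5,fy=4.5)[:,:,::-1])"
```

```text
time_s: 10.18
tool_pos: [0.4855, -0.0483, 0.185]
eef_rot: [3.139, 0.006, 2.81]
contact_force: [0.0, -0.4, 0.8]
finger_gap: 0.0599
t 10.18 pos [ 0.4855 -0.0483  0.185 ] rot [3.139 0.006 2.81 ] F [ 0.  -0.4  0.8] gap 0.0599 q [ 0.01  0.68 -0.04  2.1   0.06  0.36  1.16]
slide cm [ 0.21 -0.14  0.8 ]
ang deg [0.15 0.36 0.  ] yaw 2.8101313959852785
```

View pics/scene7.png

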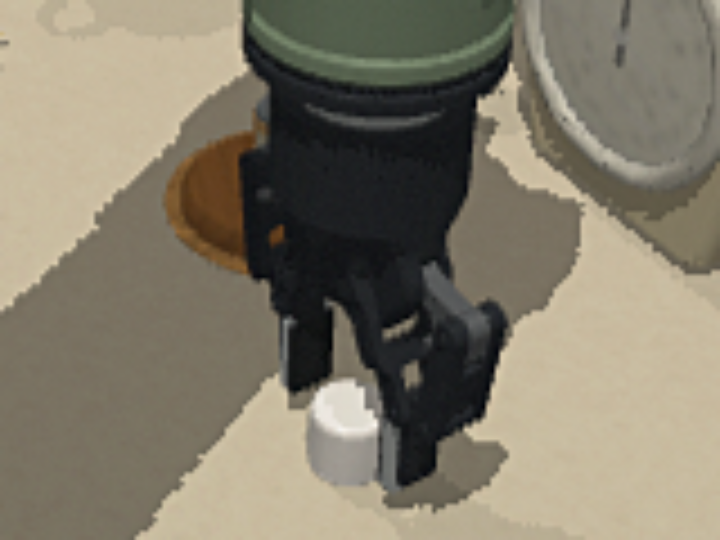

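Run:
```python
from h import *
c=capture("scene");s=sense();p=s["tool_pos"];R=Ro.from_euler("xyz",s["eef_rot"]).as_matrix()
for L in(.165,.175,.185): print(L,[proj(c,p+R@np.array([0,y,L])).round(1).tolist() for y in(-.034,-.042,.034)])
```

```text
0.165 [[309.9, 305.0], [312.7, 307.8], [287.5, 282.9]]
0.175 [[309.5, 309.1], [312.3, 311.9], [287.3, 286.9]]
0.185 [[309.2, 313.2], [312.0, 316.0], [287.2, 290.9]]
```

```bash
python3 -m crank '[{"slide":[0.2,-0.1,0.4],"angular":[0.1,0.3,0],"grip":6},{"slide":[0,0,0],"angular":[0,0,0],"grip":5},{"slide":[0,0,0],"angular":[0,0,0],"grip":4.3}]' 40; python3 -c "
from h import *
st();go(.4831,-.049,.180)"
```

```text
time_s: 10.65
tool_pos: [0.4834, -0.0487, 0.1819]
eef_rot: [3.14, 0.002, 2.81]
contact_force: [-0.1, 0.5, -0.1]
finger_gap: 0.0434
t 10.65 pos [ 0.4834 -0.0487  0.1819] rot [3.14e+00 2.00e-03 2.81e+00] F [-0.1  0.5 -0.1] gap 0.0434 q [ 0.01  0.68 -0.04  2.1   0.06  0.36  1.16]
slide cm [ 0.02 -0.04  0.19]
ang deg [0.07 0.13 0.  ] yaw 2.8099555550317614
```

```bash
python3 -m crank '[{"slide":[0,0,0.15],"angular":[0,0.1,0],"grip":3.9},{"slide":[0,0,0],"angular":[0,0,0],"grip":3.5},{"slide":[0,0,0],"angular":[0,0,0],"grip":3},{"slide":[0,0,0],"angular":[0,0,0],"grip":2.5},{"slide":[0,0,0],"angular":[0,0,0],"grip":2.5},{"slide":[0,0,0],"angular":[0,0,0],"grip":2.5}]' 60; python3 -c "
from h import *
st()
for n in ('scene',):
    c=capture(n);cv2.imwrite(f'pics/{n}8.png',cv2.resize(c['image'][220:320,240:360],None,fx=6,fy=6)[:,:,::-1])"
```

```text
time_s: 11.4
tool_pos: [0.4835, -0.0488, 0.1807]
eef_rot: [3.14, 0.001, 2.81]
contact_force: [0.7, -0.2, 1.5]
finger_gap: 0.0312
t 11.4 pos [ 0.4835 -0.0488  0.1807] rot [3.14e+00 1.00e-03 2.81e+00] F [ 0.7 -0.2  1.5] gap 0.0312 q [ 0.01  0.69 -0.04  2.1   0.06  0.36  1.16]
```

View pics/scene8.png

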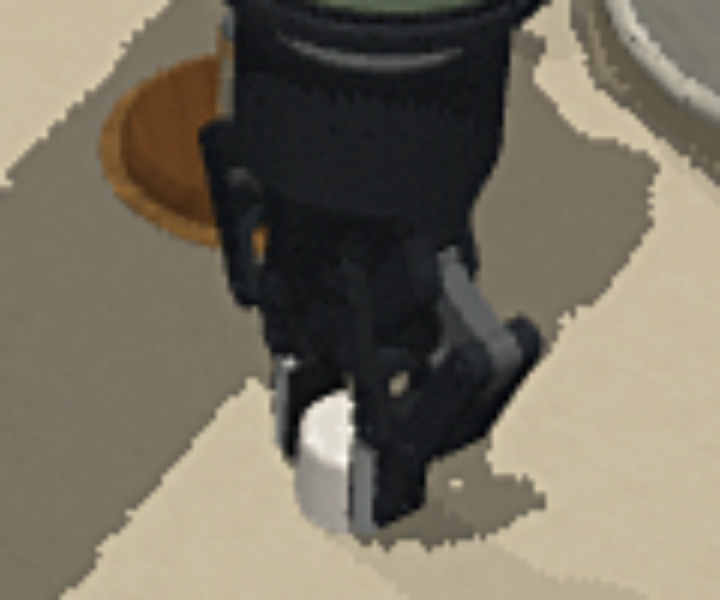

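The cap is gripped at a gap of 31 mm. The pads reach almost to its mouth but do not pass it. I lift it and measure the stand and the held cap.

```bash
python3 -m crank '[{"slide":[0,0,-1],"angular":[0,0,0],"grip":2.5},{"slide":[0,0,-2],"angular":[0,0,0],"grip":2.5},{"slide":[0,0,-3],"angular":[0,0,0],"grip":2.5},{"slide":[0,0,-3],"angular":[0,0,0],"grip":2.5},{"slide":[0,0,-3],"angular":[0,0,0],"grip":2.5},{"slide":[1,-2,-1],"angular":[0,0,0],"grip":2.5},{"slide":[1,-2,0],"angular":[0,0,0],"grip":2.5},{"slide":[0,0,0],"angular":[0,0,0],"grip":2.5}]'; python3 -c "
from h import *
st()
for n in ('scene','top'):
    c=capture(n);cv2.imwrite(f'pics/{n}9.png',c['image'][:,:,::-1])"
```

```text
time_s: 12.45
tool_pos: [0.4494, -0.0815, 0.3182]
eef_rot: [3.14, 0.002, 2.81]
contact_force: [0.1, -0.5, -0.3]
finger_gap: 0.0311
t 12.45 pos [ 0.4494 -0.0815  0.3182] rot [3.14e+00 2.00e-03 2.81e+00] F [ 0.1 -0.5 -0.3] gap 0.0311 q [ 0.09  0.39 -0.05  2.11  0.03  0.64  1.26]
```

View pics/scene9.png

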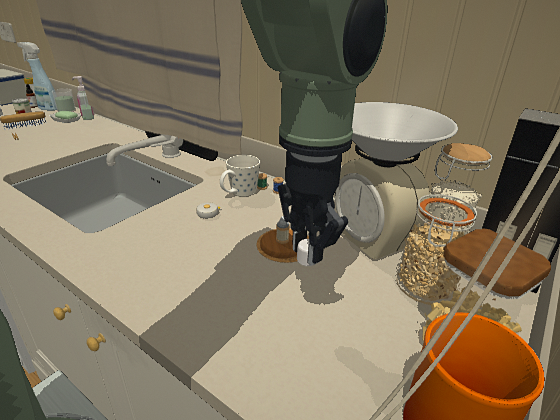

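View pics/top9.png

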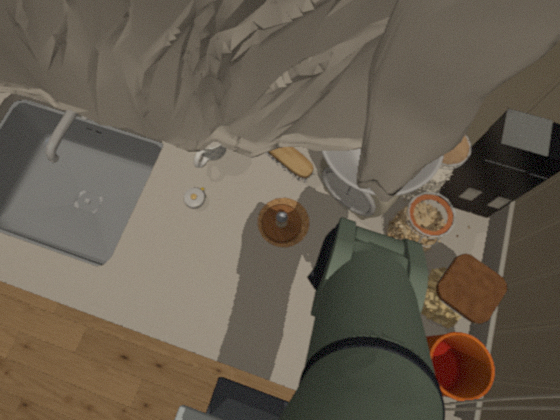

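Both views now show the post: scene about (282,223), top about (281,217). The foot is inside the mat ring. Zooming in.

```bash
python3 -c "
from h import *
S,T=capture('scene'),capture('top')
cv2.imwrite('pics/p1.png',cv2.resize(S['image'][212:272,250:330],None,fx=9,fy=9,interpolation=0)[:,:,::-1])
cv2.imwrite('pics/p2.png',cv2.resize(T['image'][192:252,252:316],None,fx=10,fy=10,interpolation=0)[:,:,::-1])
for n,c in(('S',S),('T',T)):
  for z in(0.014,.054,.058,.0636,.076): print(n,z,proj(c,[.611,.08,z]).round(1))
s=sense();R=Ro.from_euler('xyz',s['eef_rot']).as_matrix()
for L in(.1507,.1807): print(L,[proj(S,s['tool_pos']+R@np.array([x,0,L])).round(1).tolist() for x in(-.017,0,.017)])
"
```

```text
S 0.014 [281.8 239.9]
S 0.054 [282.3 224.9]
S 0.058 [282.3 223.4]
S 0.0636 [282.4 221.2]
S 0.076 [282.5 216.3]
T 0.014 [280.8 221.4]
T 0.054 [281.1 216.5]
T 0.058 [281.2 216. ]
T 0.0636 [281.2 215.2]
T 0.076 [281.3 213.6]
0.1507 [[315.3, 240.0], [306.6, 243.5], [297.8, 247.1]]
0.1807 [[314.0, 255.3], [305.6, 259.0], [296.9, 262.8]]
```

View pics/p1.png

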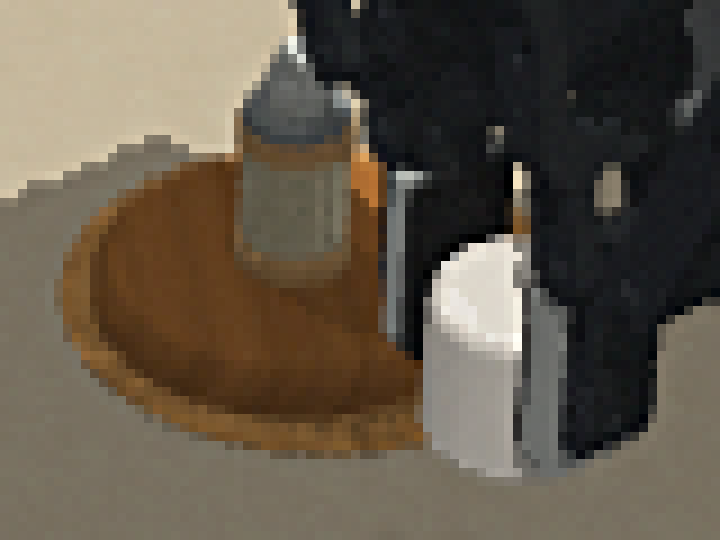

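View pics/p2.png

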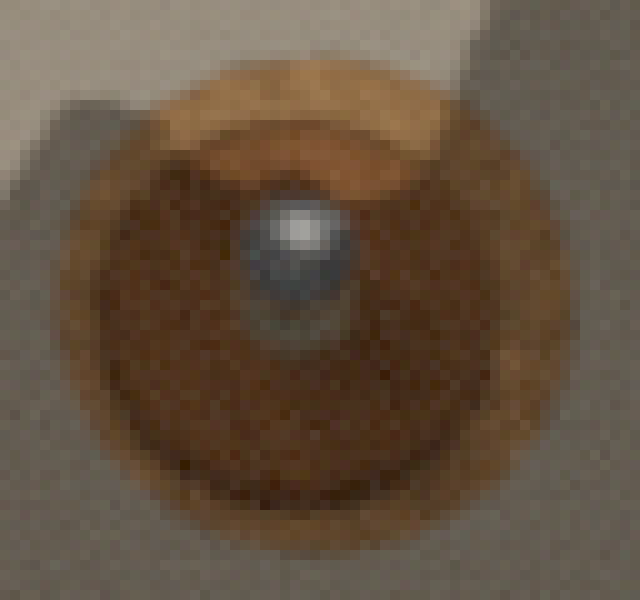

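```bash
python3 -c "
from h import *
S,T=capture('scene'),capture('top')
print('tip',tri(S,(282.8,217.0),T,(281.9,215.1)),plane(T,281.9,215.1,.075))
print('felt disc T',plane(T,282,217.0,.058))
# washer ellipse scene: cols 243-348 rows ~ 70..145 -> centre
print('reel top rim scene',plane(S,250+295/9,212+130/9,.056))
# foot top-view edges along mid row/col; far edge is top edge (z=.014), near edge bottom
print('foot far/left/right/near',plane(T,281.6,192+12.2,.014),plane(T,252+9.6,223,.014),plane(T,252+49.6,223,.014),plane(T,281.6,192+50.5,.0))
print('mat', plane(T,252+6,222,.0012),plane(T,252+57.2,222,.0012),plane(T,283.5,192+6,.0012),plane(T,283.5,192+54.8,.0012))
"
```

```text
tip (array([0.60784586, 0.07730034, 0.07687972]), np.float64(0.0005268105093985995)) [0.60825444 0.07765017 0.075     ]
felt disc T [0.60917205 0.07733589 0.058     ]
reel top rim scene [0.60433622 0.07379596 0.056     ]
foot far/left/right/near [0.65426907 0.09231749 0.014     ] [0.59194049 0.12353564 0.014     ] [0.62351288 0.03036544 0.014     ] [0.56440204 0.06231389 0.        ]
mat [0.59507593 0.13446073 0.0012    ] [0.6360279  0.01360343 0.0012    ] [0.67602777 0.09415574 0.0012    ] [0.55534552 0.0544558  0.0012    ]
```

```bash
python3 -c "
from h import *
S,T=capture('scene'),capture('top')
print('tip',tri(S,(282.3,216.6),T,(281.4,214.6)))
print('bias cap px',proj(S,[.4835,-.0488,.03]),'seen 297.7 292.2', proj(T,[.4835,-.0488,.03]),'seen 316.6 287.2')
print('mat bias',proj(S,[.6167,.0757,.0012]))
go(.6098,.0793,.300)
"
```

```text
tip (array([0.60848813, 0.0788978 , 0.07697768]), np.float64(0.00019609023227880115))
bias cap px [297.71884879 290.7350458 ] seen 297.7 292.2 [316.68908101 286.79742142] seen 316.6 287.2
mat bias [284.69908199 244.13309772]
slide cm [-9.89 20.2   1.85]
ang deg [0.11 0.12 0.  ] yaw 2.812527140971985
```

```bash
python3 -m crank '[{"slide":[-0.7,1.5,0],"angular":[0,0,0],"grip":2.5},{"slide":[-1.3,2.7,0],"angular":[0,0,0],"grip":2.5},{"slide":[-1.3,2.7,0],"angular":[0,0,0],"grip":2.5},{"slide":[-1.3,2.7,0],"angular":[0,0,0],"grip":2.5},{"slide":[-1.3,2.7,0],"angular":[0,0,0],"grip":2.5},{"slide":[-1.3,2.7,0],"angular":[0,0,0],"grip":2.5},{"slide":[-1,2,0],"angular":[0,0,0],"grip":2.5},{"slide":[-0.5,1,0],"angular":[0,0,0],"grip":2.5},{"slide":[0,0,0],"angular":[0,0,0],"grip":2.5}]'; python3 -c "
from h import *
st();go(.609,.079,.275)"
```

```text
time_s: 13.98
tool_pos: [0.5989, 0.0749, 0.317]
eef_rot: [3.138, 0.001, 2.817]
contact_force: [-0.4, 0.3, 0.5]
finger_gap: 0.0312
t 13.97 pos [0.5989 0.0749 0.317 ] rot [3.138e+00 1.000e-03 2.817e+00] F [-0.4  0.3  0.5] gap 0.0312 q [-0.18  0.59 -0.06  1.74  0.04  0.81  0.99]
slide cm [-0.82  0.7   4.2 ]
ang deg [0.2  0.07 0.  ] yaw 2.8166796744680656
```

```bash
python3 -m crank '[{"slide":[-0.8,0.7,0.5],"angular":[0.2,0.1,0],"grip":2.5},{"slide":[0,0,1.5],"angular":[0,0,0],"grip":2.5},{"slide":[0,0,1.2],"angular":[0,0,0],"grip":2.5},{"slide":[0,0,0],"angular":[0,0,0],"grip":2.5}]'; python3 -c "
from h import *
st();go(.609,.079,.27)
S=capture('scene')
cv2.imwrite('pics/p3.png',cv2.resize(S['image'][190:270,250:330],None,fx=8,fy=8,interpolation=0)[:,:,::-1])"
```

```text
time_s: 14.48
tool_pos: [0.6084, 0.0775, 0.2821]
eef_rot: [-3.14, -0.002, 2.815]
contact_force: [0.7, -0.2, -0.3]
finger_gap: 0.031
t 14.47 pos [0.6084 0.0775 0.2821] rot [-3.140e+00 -2.000e-03  2.815e+00] F [ 0.7 -0.2 -0.3] gap 0.031 q [-0.19  0.65 -0.05  1.73  0.05  0.77  0.98]
slide cm [-0.01  0.17  1.21]
ang deg [-0.1  -0.11  0.  ] yaw 2.8147406265433674
```

View pics/p3.png

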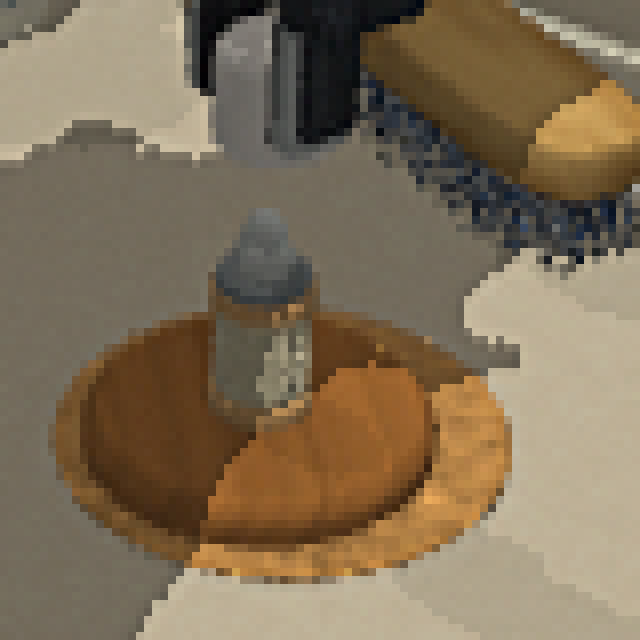

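Run:
```python
from h import *
S=capture('scene');g=S['image'].mean(2).astype(int);h=cv2.cvtColor(S['image'],cv2.COLOR_RGB2HSV)
for v in range(196,214,2): print(v,g[v,270:300])
print()
for v in range(206,210): print(v,h[v,270:300,1])
for v in range(216,244,3): print(v,g[v,272:296])
print(proj(S,sense()['tool_pos']+[0,0,-.1807]),proj(S,[.609,.079,.076]))
```

```text
196 [162 164 170 125  62  10  24 112 129 131 119 117 121 128  38  73  89  52
  15  28  29  19  20  18  14  51  63  58  56  57]
198 [160 162 168 125  58   9  52 105 103 109 113 111 112 124  38  76  90  53
  14  27  21  19  22  18  13  42  53  59  58  58]
200 [159 161 166 167  99   1  45 102 100  99 100 102 106  88  54  75  88  55
  17  24  27  20  19  21  14  52  34  37  51  54]
202 [159 160 162 161 166 175 138  98  98 100 101 103 107  82  55  75  90  35
  16  26  27  21  20  19   9  94  40  17  70  70]
204 [161 159 158 170 175 181 139  95  98 100 101 101 107  82  56  77  89  36
  13  24  27  25  21  14  34  51  60  57  53  55]
206 [172 170 173 171 173 177 135  93  96 100 102 103 106  81  53  77  89  31
  19  16  11   6  42  65 108  81  80  10  59  59]
208 [183 183 183 182 179 183 191 138 100 101 101 102 103 107  89  80  80  78
  74  93  95 111 109 108 105 104 108  94  92  97]
210 [103 100  99  98 120  99 100 102 102 102 103 104 102 101 103 105 102 104
 101 106 104 105 106 105 104 104 106 103  71  93]
212 [103 105 103 104 104 104 105 104 106 105 104 105 104 104 103 104 105 105
 105 10
[... 822 characters left out ...]
2  71  68  62  61  67  89
 106 104 103 104 103 104]
228 [108 109 107 113  77  62  66  73  70  66  68  62  66  68 128 112  71  75
  92 101 100 107 107 106]
231 [ 58  54  52  49  55  86  80  81  81  84  86  82  81 106  83  95  90  60
  61  62  61  64  68  76]
234 [ 60  58  56  52  69  80  82  81  82  85  81 138 126 143 109 166 121  60
  59  62  63  60  59  57]
237 [ 60  61  58  52  82  78  77  83  80  77 118 123 118 142 104 137  98  55
  51 102 107 106 105  99]
240 [ 58  59  60  57  66  74  87  74  74  78  76 116  94  69 134 137  88  92
  91  93 101 103 102 104]
243 [58 60 62 60 57 57 53 54 57 60 99 83 87 85 88 85 82 89 92 89 93 93 95 94]
[283.13924818 206.50657654] [282.34558069 216.87802093]
```

In the scene view the cap's mouth is centred at u≈284.3 and the post at u≈282.7, so about 3 mm of shift is needed. I correct that and come lower.

```bash
python3 -m crank '[{"slide":[0.25,0.2,0.6],"angular":[-0.1,-0.1,0],"grip":2.5},{"slide":[0,0,0.6],"angular":[0,0,0],"grip":2.5},{"slide":[0,0,0],"angular":[0,0,0],"grip":2.5},{"slide":[0,0,0],"angular":[0,0,0],"grip":2.5}]'
python3 - <<'E'
from h import *
st();go(.6065,.0801,.263)
S=capture('scene');h=cv2.cvtColor(S['image'],cv2.COLOR_RGB2HSV);g=S['image'].mean(2).astype(int)
for v in range(206,218): print(v,h[v,270:300,1])
for v in range(206,228,3): print(v,g[v,270:300])
cv2.imwrite('pics/p4.png',cv2.resize(S['image'][190:270,250:330],None,fx=8,fy=8,interpolation=0)[:,:,::-1])
E
```

```text
time_s: 15.08
tool_pos: [0.6069, 0.0805, 0.2711]
eef_rot: [3.14, 0.002, 2.815]
contact_force: [-0.8, 0.9, -0.3]
finger_gap: 0.0313
t 15.07 pos [0.6069 0.0805 0.2711] rot [3.140e+00 2.000e-03 2.815e+00] F [-0.8  0.9 -0.3] gap 0.0313 q [-0.19  0.66 -0.05  1.74  0.05  0.74  0.97]
slide cm [ 0.03 -0.05  0.81]
ang deg [0.09 0.13 0.  ] yaw 2.814747407370063
206 [ 55  54  55  55  57  21  20  17  22  22  21  20  12   3   8   4  34  76
  25  19  73  13 198  56  47  33  36 180   8   4]
207 [ 48  53  52  53  50  15  23  19  22  19  21  20   0   7   6   5  45  62
  24  46  13  54 255  53  54  47  53  36   8  34]
208 [ 51  51  53  54  51  20  18  17  22  19  23  22   0   7  11   9  45  41
  18  24  35  90 219  56  54  51  51  54  52  52]
209 [53 51 52 56 49 18 23 17 19 22 21 24  0  7 11  5 48 59 18 23 33 78 21 50
 47 53 53 41 28 54]
210 [ 49  52  50  52  51  15  18  19  22  22  17  22   7  10  11   9  55  41
  21  73 143  36  49  48  54  53  51  51  24  53]
211 [ 51  51  52  50  52  18  13  22  22  19  19  22  14   7   3   8  81 162
  27  12  10  27  52  55  55  53  51  49  48  48]
212 [51 53 51 
[... 883 characters left out ...]
 81  83  62  75
  78  95 102 106 106 106 103 104 104 105 106 106]
215 [104 104 103 104 106 104 105 104 104 105 105 103 103 103 104 105 106 104
 105 104 103 103 106 106 106 106 105 105 105 103]
218 [103 101 104 106 102 105 106 105 104 108  87  83  90  96 105 107 103 103
 105 105 105 103 103 104 105 105 104 105 107 106]
221 [104 104 104 105 106 106 107 109  98  78  83  92  97  87  93 106 100 100
 108 105 105 103 105 105 105 104 105 104 105 109]
224 [104 104 105 106 105 108  79  66  77  76  79  81  86  90  90  83  62  59
  61  90 105 105 103 105 103 104 105 105 108 105]
227 [104 104 104 105 105 112  76  68  74  60  59  58  59  57  75  52 101  88
 116  79 109 109 105 105 105 105 104 106 105 103]
```

View pics/p4.png

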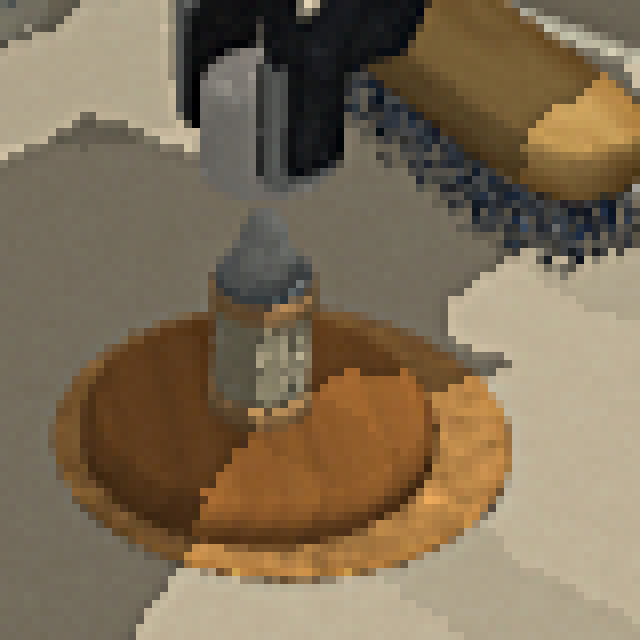

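The cap mouth (u≈282.5) now sits over the post (u≈282.7). Lowering slowly and watching the force.

```bash
python3 -m crank '[{"slide":[0,0,0.4],"angular":[0,0.1,0],"grip":2.5},{"slide":[0,0,0.4],"angular":[0,0,0],"grip":2.5},{"slide":[0,0,0.4],"angular":[0,0,0],"grip":2.5},{"slide":[0,0,0.3],"angular":[0,0,0],"grip":2.5},{"slide":[0,0,0],"angular":[0,0,0],"grip":2.5}]' 80
python3 - <<'E'
from h import *
st()
S=capture('scene')
cv2.imwrite('pics/p5.png',cv2.resize(S['image'][190:270,250:330],None,fx=8,fy=8,interpolation=0)[:,:,::-1])
E
```

```text
time_s: 15.75
tool_pos: [0.607, 0.0804, 0.255]
eef_rot: [3.14, 0.0, 2.815]
contact_force: [-0.2, 0.3, -0.9]
finger_gap: 0.0305
t 15.75 pos [0.607  0.0804 0.255 ] rot [3.14  0.    2.815] F [-0.2  0.3 -0.9] gap 0.0305 q [-0.19  0.69 -0.05  1.75  0.05  0.71  0.97]
```

View pics/p5.png

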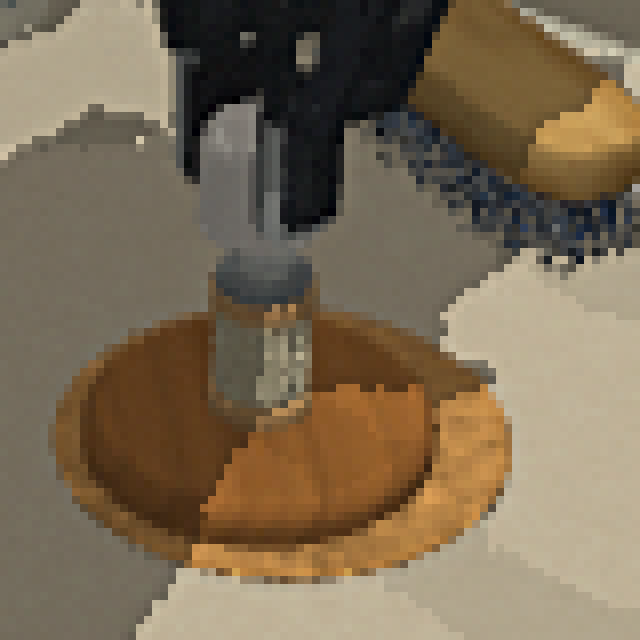

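The mouth is just past the tip with no force, so the hole has found the post. Continuing.

```bash
python3 -m crank '[{"slide":[0,0,0.3],"angular":[0,0,0],"grip":2.5},{"slide":[0,0,0.3],"angular":[0,0,0],"grip":2.5},{"slide":[0,0,0],"angular":[0,0,0],"grip":2.5}]'; python3 -m crank '[{"slide":[0,0,0.2],"angular":[0,0,0],"grip":2.5}]'; python3 -m crank '[{"slide":[0,0,0.2],"angular":[0,0,0],"grip":2.5}]'
```

```text
time_s: 16.18
tool_pos: [0.6078, 0.0805, 0.2495]
eef_rot: [3.139, 0.003, 2.815]
contact_force: [1.4, 0.7, -1.3]
finger_gap: 0.0301
time_s: 16.3
tool_pos: [0.6079, 0.0805, 0.2476]
eef_rot: [3.138, 0.003, 2.814]
contact_force: [3.3, -0.6, 4.5]
finger_gap: 0.0304
time_s: 16.42
tool_pos: [0.6082, 0.0805, 0.2459]
eef_rot: [3.138, 0.004, 2.814]
contact_force: [0.9, -0.3, 7.3]
finger_gap: 0.0305
```

```bash
for i in 1; do :; done; python3 -m crank '[{"slide":[0,0,0.2],"angular":[0,0,0],"grip":2.5}]'; python3 -m crank '[{"slide":[0,0,0.2],"angular":[0,0,0],"grip":2.5}]'; python3 -m crank '[{"slide":[0,0,0.2],"angular":[0,0,0],"grip":2.5}]'
```

```text
time_s: 16.55
tool_pos: [0.6084, 0.0805, 0.2441]
eef_rot: [3.138, 0.005, 2.814]
contact_force: [1.5, -0.5, 3.3]
finger_gap: 0.0307
time_s: 16.68
tool_pos: [0.6083, 0.0804, 0.242]
eef_rot: [3.138, 0.005, 2.814]
contact_force: [1.7, -0.2, 0.3]
finger_gap: 0.0305
time_s: 16.8
tool_pos: [0.6082, 0.0805, 0.2397]
eef_rot: [3.138, 0.004, 2.814]
contact_force: [1.8, 0.6, -2.9]
finger_gap: 0.0306
```

The force peaked at about 7 N and then dropped to below zero: the click. Now squash the felt.

```bash
python3 -m crank '[{"slide":[0,0,0.15],"angular":[0,0,0],"grip":2.5}]'; python3 -m crank '[{"slide":[0,0,0.15],"angular":[0,0,0],"grip":2.5}]'; python3 -m crank '[{"slide":[0,0,0.15],"angular":[0,0,0],"grip":2.5}]'
```

```text
time_s: 16.92
tool_pos: [0.6081, 0.0805, 0.2378]
eef_rot: [3.138, 0.004, 2.814]
contact_force: [0.7, -0.3, 3.1]
finger_gap: 0.0304
time_s: 17.05
tool_pos: [0.6081, 0.0804, 0.2364]
eef_rot: [3.138, 0.004, 2.814]
contact_force: [0.1, -0.2, 6.9]
finger_gap: 0.0308
time_s: 17.18
tool_pos: [0.6082, 0.0804, 0.2356]
eef_rot: [3.138, 0.004, 2.814]
contact_force: [-9.2, -1.2, 32.4]
finger_gap: 0.0304
```

```bash
python3 -m crank '[{"slide":[0,0,-0.02],"angular":[0,0,0],"grip":2.5}]'; python3 -m crank '[{"slide":[0,0,0],"angular":[0,0,0],"grip":2.5}]'
```

```text
time_s: 17.3
tool_pos: [0.6081, 0.0804, 0.2363]
eef_rot: [3.138, 0.004, 2.814]
contact_force: [-1.9, -0.0, 6.7]
finger_gap: 0.0304
time_s: 17.42
tool_pos: [0.608, 0.0805, 0.2365]
eef_rot: [3.138, 0.004, 2.814]
contact_force: [-1.1, 0.4, 6.0]
finger_gap: 0.0305
```

```bash
python3 -m crank '[{"slide":[0,0,0.06],"angular":[0,0,0],"grip":2.5}]';  python3 -m crank '[{"slide":[0,0,0.02],"angular":[0,0,0],"grip":2.5},{"slide":[0,0,0.02],"angular":[0,0,0],"grip":2.5}]'
```

```text
time_s: 17.55
tool_pos: [0.6081, 0.0804, 0.2363]
eef_rot: [3.138, 0.004, 2.814]
contact_force: [-1.2, -0.7, 6.8]
finger_gap: 0.0306
time_s: 17.8
tool_pos: [0.608, 0.0804, 0.2364]
eef_rot: [3.138, 0.004, 2.814]
contact_force: [-0.9, -0.3, 7.1]
finger_gap: 0.0305
```

```bash
python3 -m crank '[{"slide":[0,0,0.08],"angular":[0,0,0],"grip":2.5}]';  python3 -m crank '[{"slide":[0,0,0.03],"angular":[0,0,0],"grip":2.5}]'; python3 -m crank '[{"slide":[0,0,0.03],"angular":[0,0,0],"grip":2.5}]'
```

```text
time_s: 17.92
tool_pos: [0.608, 0.0804, 0.236]
eef_rot: [3.138, 0.004, 2.814]
contact_force: [-1.1, -0.7, 8.1]
finger_gap: 0.0308
time_s: 18.05
tool_pos: [0.608, 0.0804, 0.236]
eef_rot: [3.138, 0.005, 2.814]
contact_force: [-1.2, -2.0, 8.0]
finger_gap: 0.0303
time_s: 18.18
tool_pos: [0.608, 0.0804, 0.236]
eef_rot: [3.138, 0.005, 2.814]
contact_force: [-1.6, 0.2, 7.7]
finger_gap: 0.0304
```

Run:
```python
from h import *
import time
st()
for n in ('scene','top'):
    c=capture(n);cv2.imwrite(f'pics/{n}10.png',c['image'][:,:,::-1])
    if n=='scene': cv2.imwrite('pics/p6.png',cv2.resize(c['image'][190:270,250:330],None,fx=8,fy=8,interpolation=0)[:,:,::-1])
st()
for i in range(8): capture('scene')
st()
```

```text
t 18.18 pos [0.608  0.0804 0.236 ] rot [3.138 0.005 2.814] F [-1.6  0.2  7.7] gap 0.0304 q [-0.19  0.72 -0.05  1.75  0.05  0.67  0.97]
t 18.27 pos [0.608  0.0804 0.236 ] rot [3.138 0.005 2.814] F [-1.5  1.   8.3] gap 0.0303 q [-0.19  0.72 -0.05  1.75  0.05  0.67  0.97]
t 18.68 pos [0.608  0.0804 0.236 ] rot [3.138 0.005 2.814] F [-1.8 -0.6  7.8] gap 0.0306 q [-0.19  0.72 -0.05  1.75  0.05  0.67  0.97]
```

View pics/p6.png

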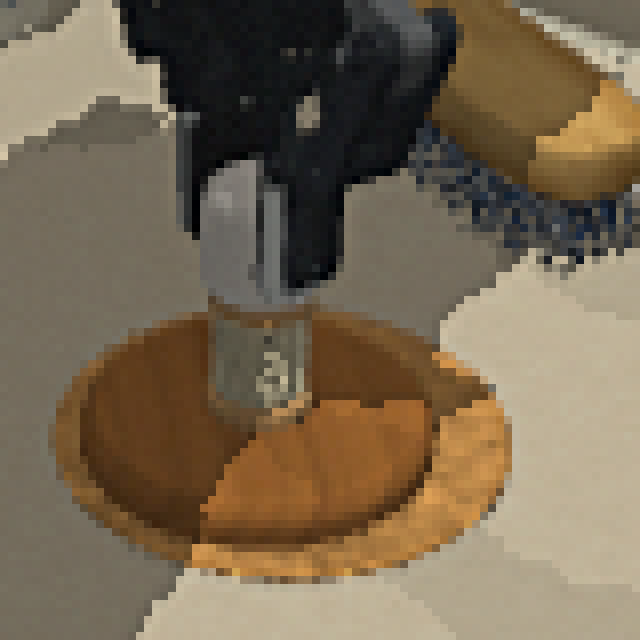

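View pics/scene10.png

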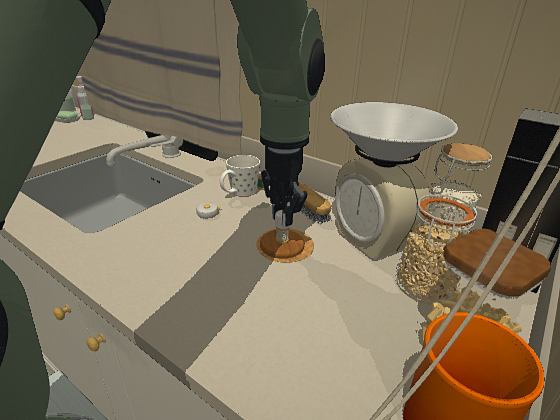

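The cap is seated on the reel and the foot is ringed by cork. The push holds steady at about 8 N, and the mug, brush and tape are where they were. Handing in.

```bash
python3 -c "
from workcell import sign_off,sense
print(sign_off()); s=sense(); print(s['time_s'],s['contact_force'],s['tool_pos'])"
```

```text
the job is handed in; nothing more can be done
None
the job is handed in; nothing more can be done
```

I slid the stand by its reel onto the cork mat, pressed the cap on until it clicked, and handed in at about 18.7 s with the gripper still pushing down.

- **Stand:** after the slide, the top view put it about 8 mm from the mat's centre, so the foot clears the mat's edge by about 7 mm. The final top view was not examined. The final scene view still shows cork round the visible edge of the foot.
- **Click:** the force peaked at about 7 N and then fell to −3 N.
- **Felt:** the last readings held at about 8 N over 0.5 s. The cap's mouth is at about 55.3 mm, which squashes the felt by roughly 2.5 to 2.7 mm.
- **Bystanders:** the mug, brush and tape look unmoved in the final view.

**What didn't agree or go to plan:**
- The cap sat about 2 to 3 mm off in the grip compared with the calibration, and I corrected this from the picture.
- One press row touched the felt's hard stop with a brief 32 N, under the 40 N limit, and I backed it off at once.
- The state could not be read after sign-off, so the last second is unchecked.

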